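Set the jar mixer's pull-and-turn selector to red and start it

ROBOT

A 6-joint arm with a two-finger parallel gripper is mounted at the origin on a cart in front of the work surface, level with it; the furniture and walls round the work are solid. World frame = base frame: x ahead of the robot, y to its left, z up, the work surface at z = 0. Lengths are in m, angles in rad, forces in N, time in s.
With the tool pointing down it reaches from about 0.375 to 0.9 m from the base axis. Payload 3.1 kg.
Tool frame: the origin (TCP) lies at the centre of the arm's flange, where the gripper is bolted on; the fingertips stand 182 mm ahead of it and the grasp point (between the pads) lies 164 mm ahead of it; z points along the fingers, y is the line along which they close (so a half turn about z gives the same grasp; the last joint's range is limited). The gripper opens to 87 mm and grips with 3 to 60 N. Pads are 19 mm wide; open, the fingers measure 117 mm over their backs; the gripper's body (75 mm by 190 mm) begins 51 mm behind the grasp point.
Start: joints at [1.111, 0.527, 1.433, -0, 1.181, -0.178], TCP at [0.173, 0.601, 0.405] pointing down, gripper open.
Joint ranges: [-3.08, 3.08], [-0.75, 2.2], [0.22, 2.44], [-1.43, 4.57], [0, 2.65], [-2.85, 2.85]. Speed limits (rad/s): [2.79, 2.79, 3.14, 3.14, 3.14, 3.14].

INTERFACE

Orientations are given as a unit quaternion [x, y, z, w].
In Python, from rig import * gives the robot as it stands.
- The arm moves only by the tool move_arm, never from a script. Its argument "commands" is a list that holds one entry, the list of rows, each a list of 6 numbers: the shift along the tool's x, y, z in units of 40 mm (1.0 is 40 mm), then the turn, a rotation vector about the tool's x, y, z in rad. A call has 1 to 12 rows; each row is the pose to reach, as a shift and turn from the pose commanded when the call began, along the tool's axes at that moment; what a row does not reach only later rows make up. A row lasts 1/8 s, in which the tool goes at most 62.5 mm and 10.7 degrees, less where a joint would pass 70% of its speed; a pose out of reach is approached as far as the arm can. A call with a gripper value outside its range is refused whole. "claw" is the closure, from -1 (fully open) to 1 (shut), so that 0 is half open, set as the call begins (left out, the last holds). The fingers move at their own pace and stop on an object; "squeeze" is the grip in N (left out, the last holds). Time passes only in rows, so rows that repeat a pose let the fingers close. It gives the time, the measured TCP pose, the force, the opening and the grip force at its end, in the units of the state.
- get_obs(): the state, without advancing time (a new reading comes with each control period).
- camera(name): name is "scene" or "top" or "wrist"; returns a dict with "pixels" (384x512x3 uint8, blue, green, red), "range_z" (384x512 float32, m along the optical axis (not along the pixel's ray), 0 where there is no reading), "camera_matrix" (3x3 intrinsics, pixels), "extrinsics" (4x4, takes a point from world to camera coordinates). Camera axes: x right, y up, looking along -z (the intrinsics and any distortion apply to the point x, -y, -z); pixel columns grow to the right and rows downward; lengths in m; the calibration is good to about 2 mm. The wrist camera is an equidistant fisheye: a pixel r from the principal point sees the ray r / f radians off the axis. A picture is of the moment at which its call begins.
- hand_in(): hands the job in; it is judged then, once.
The state is a dict: "time": time; "q": joint angles; "joint_velocities": joint speeds; "joint_torque": joint torques, N m; "position": TCP position; "tool_rot": TCP orientation; "ft_force": force on the tool from outside, world axes, zero at the start; "moment": the same for the moment, N m; "grip_width": finger opening in m; "grip_force": force on a finger pad.
Only numpy, scipy, OpenCV 4.12 (cv2) and the standard library are available. Lean on these libraries where they do the work, as an engineer would, in place of code of your own. Each camera call takes 0.05 s, during which the arm holds its last target. There are 200 camera calls.

TASK

Set the blue jar mixer to the red programme and start it: pull the sprung selector knob up, turn it to the red dot and let it drop fully home into the hole there, then press the green start button. The dots were painted on by hand, so find the hole by feel and never force the knob's pin or stop; do not press start before the knob is home, and leave the jar in the mixer and the things around it alone.

Things in the scene. Friction and masses are not known exactly. Their poses are not given: they have to be found in the camera images.
- mixer: the blue jar mixer, fixed to the desk: housing 150 x 320 mm (y = -140 to +180 mm), top face 50 mm above the desk. Origin on the desk under the selector knob's axis; x points away from the robot (turned up to 0.25 rad). On top: round black dial, radius 57 mm, face at z = 54 mm, with a white line at +x (parked); rubber jar cup at y = +128 mm; start button at x = -15, y = -105 mm
- knob_grip (a point): point on the vertical axis of the black selector knob, at the height to grip. The knob is an upright bar 52 mm long, 14 mm wide, 33 mm high on a round skirt of 32 mm radius. The point lies 22 mm above the skirt, 11 mm below the bar's top (86 mm above the desk when home); it rises and turns with the knob. x along the bar towards the pointer, y across the bar, z up
- knob_pointer (a point): tip of the white pointer on the edge of the knob's skirt, 38 mm from the knob's axis along the bar
- selector_shaft (a joint): how far the knob is pulled up, m: 0 when home. A spring pulls it down, 7 N at 0, 10 N at 12 mm, where there is a hard stop. Above 6 mm the pin is clear and the knob turns freely. With the pin standing on the plate between holes it reads about 5.5 mm; it drops to 0 when the pin meets a hole and nothing holds the knob up. Turns up to 1.65 rad either side of the white line
- index_pin: steel pin, 5 mm across, under the pointer, 26 mm from the axis, with the stop collar fixed to the knob (origin on the axis, under the skirt). It starts in a wide parking slot at the white line. Its holes, 6.6 mm wide and 6 mm deep, one per dot, lie in a hidden plate, all shifted together by up to 0.18 rad either way from the dots. Over 25 N on pin or collar, sideways, down or up, is forcing it
- dot_red: red painted dot, 12 mm across and 1.5 mm thick, on the dial, 47 mm from the knob's axis. Dots stand at 0.68 and 1.23 rad to either side of the white line; the colours change places. Origin under its centre
- dot_yellow: yellow dot of the same kind
- dot_green: green dot of the same kind
- dot_blue: blue dot of the same kind
- start_button_top (a point): centre of the top of the green start button, 28 mm across, pressed straight down; its top stands 22 mm above the mixer's top face (72 mm above the desk); a black collar of 44 mm across and 12 mm high surrounds it
- start_button (a joint): how far the start button is pressed, m: 0 to 0.006; it takes 1.5 N to move and 5 N to bottom; 4 mm starts the mixer; springs back
- paint_jar: jar of dark red paint with gold lid, 50 mm across, 58 mm high, standing loose in the mixer's rubber cup, origin under its centre; leave it there
- yellow_cup: yellow cup, 46 mm across, 28 mm high, loose on the desk; origin under its centre; leave it
- blue_bottle: small blue paint bottle, 30 mm across, 58 mm high, on the desk; origin under its centre; leave it
- yellow_bottle: small yellow paint bottle, 30 mm across, 58 mm high, on the desk; origin under its centre; leave it
Things that resemble listed ones, but are neither listed nor needed, are in the scene too. There is more than one size of the paint_jar; the job needs the middle-sized.

How it is judged:
On the way, in this order (a step that is already met when the one before it is completed fails the run):
1. the knob is pulled up until its pin is clear of the plate (above 6 mm) (value of joint selector_shaft above 0.0062 m), for 0.1 s.
2. the knob has dropped home (within 1.5 mm) in the hole at the red dot (value of joint selector_shaft below 0.0015 m and horizontal distance between knob_pointer and dot_red below 0.0148 m), for 0.3 s.
3. the start button is pressed by 4 mm or more with the knob home at red (all of step 2 and value of joint start_button above 0.004 m), for 0.05 s.
At the end, for the whole second after the job is handed in: the knob is home (shaft within 1.5 mm) with its pointer tip within 14.8 mm of the centre of the red dot (only the hole at that dot allows this), the start button is out again (within 1 mm), and the jar stands upright in its cup (all of step 2 and value of joint start_button below 0.001 m and angle between paint_jar's own z axis and vertical below 0.15 rad and z of paint_jar in the frame of mixer below 0.056 m); the robot touches nothing.
It fails at once if the knob's pin or stop is forced: more than 25 N on it (contact force between index_pin and anything else above 25 N).
It fails at once if the start button is pressed (over 3 mm) while the knob is not home at the red dot (value of joint start_button above 0.003 m and not (value of joint selector_shaft below 0.0015 m and horizontal distance between knob_pointer and dot_red below 0.0148 m)).
It fails at once if the jar in the mixer is moved by more than 15 mm (distance of paint_jar from where it was at the start of the episode above 0.015 m).
It fails at once if a thing around the mixer is moved by more than 20 mm (distance of any of yellow_cup, blue_bottle, yellow_bottle from where it was at the start of the episode above 0.02 m).
It also fails if it takes over 51 s, if anything falls off the work surface, if the arm or the gripper's body presses on something with over 40 N, if the wrist force passes 120 N, or if a joint passes its speed limit or range.

## Working session

There is one attempt and no reset: what is moved stays moved. The work goes in short steps, Python scripts to look and compute and a tool call to move; the robot and the scene stay as the last step left them, time stands still between calls to the robot, and variables do not carry over. Pictures are saved under pics/ and viewed, at most 10 in all, crops included, and the job is handed in when it is done.

Besides the shell and the picture viewer there is one more tool, called after "Request:" in YAML: its name, and indented under it one key for each argument. move_arm: Moves the arm, as the interface text tells. Its arguments: {"type":"object","properties":{"commands":{"type":"array","items":{"type":"array","items":{"type":"array","items":{"type":"number"}}}},"claw":{"type":"number"},"squeeze":{"type":"number"}},"required":["commands"]}

```bash
mkdir -p pics; ls; cat > h.py <<'E'
from rig import *
import numpy as np, cv2
from scipy.spatial.transform import Rotation as R
def pts(c):
    d=c["range_z"].astype(float);K=c["camera_matrix"];E=np.array(c["extrinsics"])
    v,u=np.indices(d.shape)
    P=np.stack([(u-K[0][2])/K[0][0]*d,-(v-K[1][2])/K[1][1]*d,-d],-1)
    return (P-E[:3,3])@E[:3,:3]
E
python3 - <<'E'
from h import *
o=get_obs();print(o)
for n in("top","scene"):
    c=camera(n);cv2.imwrite(f"pics/{n}.png",c["pixels"]);np.savez(f"{n}.npz",**c)
    print(n,c["camera_matrix"],c["extrinsics"])
E
```

```text
pics
{'time': 0.0, 'q': array([ 1.11152250e+00,  5.28452210e-01,  1.43389766e+00, -2.94064178e-06,
        1.18138864e+00, -1.78513559e-01]), 'joint_velocities': array([ 1.00946001e-03, -4.07218129e-06,  9.75474796e-05, -5.99469993e-04,
        5.48699936e-05,  2.93713809e-04]), 'joint_torque': array([ 2.28512454e-04, -4.40047252e+01, -1.76592779e+01,  6.33102749e-02,
        5.83349273e-02, -1.72621135e-04]), 'position': array([0.1730043 , 0.60022097, 0.40378126]), 'tool_rot': array([ 1.39918884e-01,  9.90162388e-01, -1.01926108e-03, -3.35089499e-04]), 'ft_force': array([ 1.16726411, -0.35396494,  0.20666472]), 'moment': array([ 0.00311097, -0.00303736,  0.00158474]), 'grip_force': 0.0, 'grip_width': 0.08662586530208297}
top [[460.57869704   0.         257.56795147]
 [  0.         460.57869704 187.74451773]
 [  0.           0.           1.        ]] [[ 0.01944613 -0.99965697  0.01754387 -0.03837668]
 [ 0.99600393  0.02089892  0.08682976 -0.52691908]
 [-0.08716663  0.01578526  0.99606867 -1.24596478]
 [ 0.          0.          0.          1.        ]]
scene [[399.03624672   0.         258.11957987]
 [  0.         399.03624672 194.07858103]
 [  0.           0.           1.        ]] [[ 0.5103238  -0.85994097 -0.00843539 -0.25303035]
 [ 0.40314328  0.23055427  0.88561855 -0.27863837]
 [-0.75963486 -0.4553529   0.46433675 -0.77882026]
 [ 0.          0.          0.          1.        ]]
```

View pics/top.png

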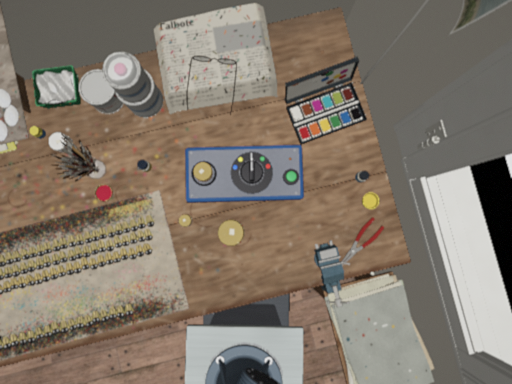

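View pics/scene.png

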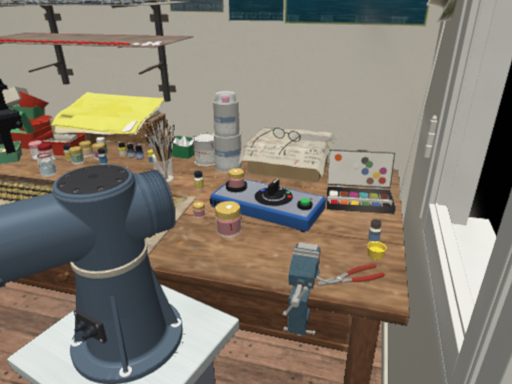

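The top view shows the mixer at px (245,174): jar cup (203,173), dial (252,172) and start button (291,177). There are three gold-lidded jars: large (231,233), small (185,220) and middle-sized (203,173). The one in the mixer's cup is the middle-sized one, so it is paint_jar and stays put. I'll confirm this in a crop and measure.

```bash
python3 - <<'E'
from h import *
c=dict(np.load("top.npz"));P=pts(c);im=c["pixels"]
cv2.imwrite("pics/crop.png",cv2.resize(im[135:250,170:315],None,fx=5,fy=5,interpolation=cv2.INTER_CUBIC))
hsv=cv2.cvtColor(im,cv2.COLOR_BGR2HSV)
# housing rect: blue-coloured pixels outline
z=P[...,2]
m=((z>.04)&(z<.06)).astype(np.uint8); m[:140]=0;m[210:]=0;m[:,:175]=0;m[:,312:]=0
n,l,s,_=cv2.connectedComponentsWithStats(m);k=1+np.argmax(s[1:,4]);
xy=P[l==k][:,:2].astype(np.float32);print(s[k],cv2.minAreaRect(xy*1000),np.median(z[l==k]))
def blob(nm,mask):
    n,l,s,ce=cv2.connectedComponentsWithStats(mask.astype(np.uint8))
    for i in range(1,n):
        if s[i,4]>4: print(nm,ce[i].round(1),s[i,4],np.median(P[l==i],0).round(4))
H,S,V=[hsv[...,i].astype(int) for i in range(3)]
roi=np.zeros(H.shape,bool);roi[150:198,228:303]=1
v=roi&(S>120)&(V>70)
blob("red",v&((H<8)|(H>172)));blob("yel",v&(H>18)&(H<38));blob("grn",v&(H>45)&(H<90));blob("blu",v&(H>95)&(H<125))
blob("knob",roi&(z>.075))
blob("white",roi&(S<60)&(V>150))
E
```

```text
[ 185  145  119   57 5298] ((566.5841064453125, 10.6353759765625), (150.54403686523438, 320.1910705566406), 2.7822909355163574) 0.05056223724814726
red [267.7 165.9] 20 [ 0.5842 -0.0542  0.055 ]
grn [291.7 174.6] 32 [ 0.5619 -0.1191  0.0712]
blu [289.8 184.2] 179 [ 0.5111 -0.1412  0.049 ]
blu [234.8 166.8] 20 [0.58   0.0348 0.0546]
knob [251.2 170.9] 107 [ 0.5643 -0.0088  0.097 ]
white [234.9 153.1] 81 [0.6209 0.0383 0.0503]
white [294.5 150.8] 10 [ 0.628  -0.1256  0.0504]
white [251.2 162. ] 25 [ 0.5882 -0.0082  0.0942]
white [297.6 156. ] 8 [ 0.6144 -0.1353  0.0502]
white [294.7 166.7] 10 [ 0.584  -0.1277  0.05  ]
white [296.4 188.6] 53 [ 0.5266 -0.1314  0.05  ]
```

View pics/crop.png

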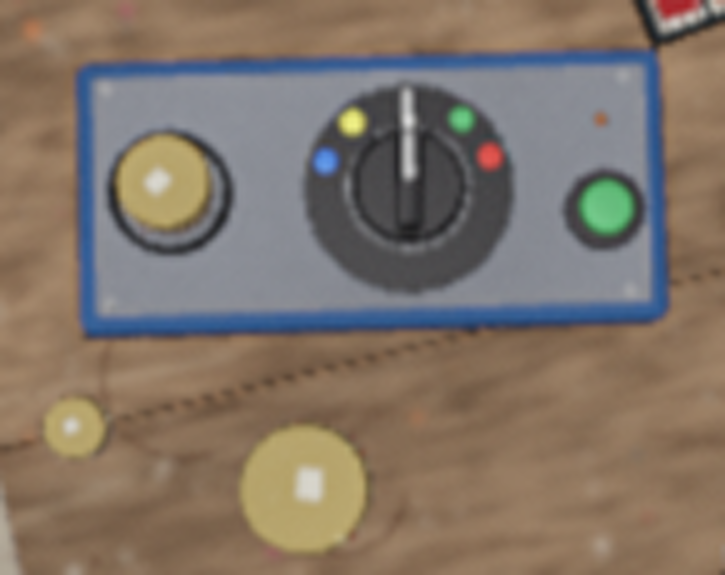

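The crop confirms it: the middle-sized jar is in the cup at crop (165,185). The red dot is at crop (489,156), clockwise of the white line, about -1.23 rad in the mixer frame. Mixer yaw is about 0.049 and its origin about (0.567, -0.009). Next I compute the hover move.

```bash
cat >> h.py <<'E'
def delta(p,yang,start=None):
    """units/rotvec from current pose to TCP p, tool down, tool y at world angle yang"""
    o=get_obs();Rc=R.from_quat(o["tool_rot"]);p0=o["position"]
    if start is not None:p0=np.array(start)
    y=np.array([np.cos(yang),np.sin(yang),0]);z=np.array([0,0,-1.]);x=np.cross(y,z)
    Rt=R.from_matrix(np.stack([x,y,z],1))
    print("shift",(Rc.inv().apply(np.array(p)-p0)/.04).round(3),"turn",(Rc.inv()*Rt).as_rotvec().round(4))
E
python3 -c "
from h import *
delta([.5665,-.0093,.34],1.619,[.173,.601,.405])"
```

```text
shift [-13.681 -11.931   1.644] turn [-0.0019 -0.0007 -0.329 ]
```

Request:
move_arm:
  commands:
    - [[-13.68,-11.93,0.4,0,0,-0.329],[-13.68,-11.93,0.4,0,0,-0.329],[-13.68,-11.93,0.4,0,0,-0.329],[-13.68,-11.93,0.4,0,0,-0.329],[-13.68,-11.93,0.4,0,0,-0.329],[-13.68,-11.93,0.4,0,0,-0.329],[-13.68,-11.93,0.4,0,0,-0.329],[-13.68,-11.93,0.4,0,0,-0.329],[-13.68,-11.93,0.4,0,0,-0.329],[-13.68,-11.93,0.4,0,0,-0.329],[-13.68,-11.93,1.64,0,0,-0.329],[-13.68,-11.93,1.64,0,0,-0.329]]
  claw: -1
  squeeze: 20

```text
time: 1.6
position: [0.5676, -0.0118, 0.3383]
tool_rot: [-0.023, 1.0, -0.0, 0.0]
ft_force: [0.3, 0.3, 0.1]
grip_width: 0.0871
grip_force: 0.0
```

```bash
python3 - <<'E'
from h import *
c=camera("wrist");cv2.imwrite("pics/w.png",c["pixels"]);np.savez("w.npz",**c)
o=get_obs();print(o["time"],o["position"],o["tool_rot"],o["ft_force"]);print(c["camera_matrix"],c["extrinsics"])
E
```

```text
1.65 [ 0.5701147  -0.016115    0.33537612] [-2.22789816e-02  9.99750371e-01 -1.61749900e-03  4.76800352e-04] [ 3.09037367 -3.00933943 -0.42286876]
[[297.31863964   0.         259.65042819]
 [  0.         297.31863964 191.73077551]
 [  0.           0.           1.        ]] [[-4.64383956e-02  9.98921127e-01 -2.41087857e-04  3.87434920e-02]
 [-9.53054766e-01 -4.43784256e-02 -2.99528242e-01  5.55946730e-01]
 [-2.99215788e-01 -1.36798411e-02  9.54087404e-01 -1.59653308e-01]
 [ 0.00000000e+00  0.00000000e+00  0.00000000e+00  1.00000000e+00]]
```

View pics/w.png

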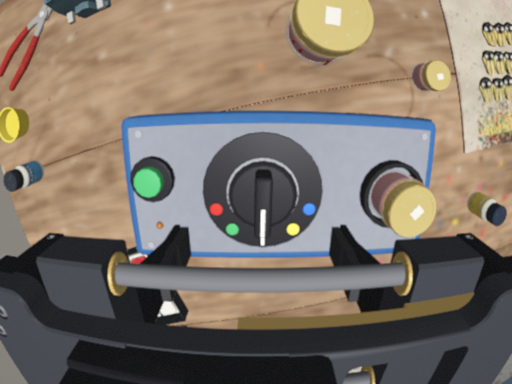

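The wrist view shows the mixer from above: knob bar at (263,205), red dot (216,209), blue dot (309,209), start button (148,182). The arm was still settling, so I hold and then measure again.

Request:
move_arm:
  commands:
    - [[0,0,0,0,0,0],[0,0,0,0,0,0],[0,0,0,0,0,0],[0,0,0,0,0,0]]

```text
time: 2.15
position: [0.5663, -0.0086, 0.3399]
tool_rot: [-0.025, 1.0, -0.0, 0.0]
ft_force: [0.3, 0.0, 0.1]
grip_width: 0.0873
grip_force: 0.0
```

```bash
cat >> h.py <<'E'
def wpts(c):
    d=c["range_z"].astype(float);K=c["camera_matrix"];E=np.array(c["extrinsics"])
    v,u=np.indices(d.shape);a=(u-K[0][2])/K[0][0];b=(v-K[1][2])/K[1][1]
    r=np.hypot(a,b);s=np.tan(np.minimum(r,1.4))/np.maximum(r,1e-9)
    P=np.stack([a*s*d,-b*s*d,-d],-1)
    return (P-E[:3,3])@E[:3,:3]
def wmeas():
    c=camera("wrist");P=wpts(c);im=c["pixels"];o=get_obs();print(o["time"],o["position"].round(4),o["ft_force"].round(2))
    H,S,V=[x.astype(int) for x in cv2.split(cv2.cvtColor(im,cv2.COLOR_BGR2HSV))];z=P[...,2]
    roi=(P[...,0]>.49)&(P[...,0]<.65)&(P[...,1]>-.16)&(P[...,1]<.07)&(z<.12)&(z>.045)
    def blob(nm,mask):
        n,l,s,ce=cv2.connectedComponentsWithStats((mask&roi).astype(np.uint8))
        for i in range(1,n):
            if s[i,4]>25:
                q=P[l==i];r=cv2.minAreaRect((q[:,:2]*1000).astype(np.float32));print(nm,ce[i].round(1),s[i,4],q.mean(0).round(4),np.round(r[0],1),np.round(r[1],1),round(r[2],2))
    v=(S>120)&(V>70)
    blob("red",v&((H<8)|(H>172)));blob("yel",v&(H>18)&(H<38));blob("grn",v&(H>45)&(H<90));blob("blu",v&(H>95)&(H<125)&(z>.052))
    blob("bartop",(z>.09));blob("button",(z>.068)&(z<.076)&(V>80)&(S>80));blob("dial",(z>.0525)&(V<90))
    return c,P
E
python3 -c "
from h import *
wmeas()"
```

```text
2.2 [ 0.5664 -0.0088  0.3398] [ 0.38 -0.34  0.31]
red [212.7 209. ] 144 [ 0.5855 -0.0534  0.0557] [585.9 -53.7] [12.8 12.8] 3.96
yel [288.9 229.1] 133 [0.6028 0.0214 0.0559] [603.4  21.6] [13.5 12. ] 3.9
grn [145.4 182.1] 704 [ 0.5568 -0.1142  0.0717] [ 559.1 -117.4] [28.  33.1] 42.9
grn [228.7 229. ] 116 [ 0.6056 -0.0376  0.0559] [605.8 -37.5] [11.6 11.9] 1.21
blu [305.  209.1] 140 [0.5812 0.0352 0.0557] [581.5  35.3] [13.1 11.8] 5.38
bartop [258.5 206.5] 1050 [ 0.5655 -0.0102  0.0975] [567.  -10.1] [51.4 14. ] 1.38
button [145.2 182.4] 630 [ 0.5568 -0.1141  0.0727] [ 557.3 -114.7] [26.9 26.6] 44.47
dial [256.1 194.4] 7483 [ 0.5667 -0.0124  0.0632] [572.4 -11.7] [110.9 100.6] 71.85
dial [154.4 175.5] 726 [ 0.5528 -0.1085  0.0624] [ 557.3 -114.2] [41.3 41.3] 66.58
```

Request:
move_arm:
  commands:
    - [[-0.02,-0.02,0.5,0,0,0.014],[-0.02,-0.02,1.0,0,0,0.014],[-0.02,-0.02,1.4,0,0,0.014],[-0.02,-0.02,1.7,0,0,0.014],[-0.02,-0.02,1.9,0,0,0.014],[-0.02,-0.02,2.05,0,0,0.014],[-0.02,-0.02,2.15,0,0,0.014],[-0.02,-0.02,2.2,0,0,0.014],[-0.02,-0.02,2.24,0,0,0.014],[-0.02,-0.02,2.24,0,0,0.014],[-0.02,-0.02,2.24,0,0,0.014]]

```text
time: 3.58
position: [0.5676, -0.0104, 0.2497]
tool_rot: [-0.017, 1.0, -0.0, 0.0]
ft_force: [-0.3, 0.1, 0.4]
grip_width: 0.0868
grip_force: 0.0
```

Request:
move_arm:
  commands:
    - [[0,0,0,0,0,0],[0,0,0,0,0,0],[0,0,0,0,0,0],[0,0,0,0,0,0],[0,0,0,0,0,0],[0,0,0,0,0,0],[0,0,0,0,0,0],[0,0,0,0,0,0]]
  claw: 1
  squeeze: 20

```text
time: 4.58
position: [0.5675, -0.0103, 0.2495]
tool_rot: [-0.017, 1.0, 0.0, -0.0]
ft_force: [-0.5, 8.8, 3.0]
grip_width: 0.0147
grip_force: 5.4
```

Request:
move_arm:
  commands:
    - [[0,0,0,0,0,0],[0,0,0,0,0,0],[0,0,0,0,0,0]]

```text
time: 4.95
position: [0.5674, -0.0098, 0.2496]
tool_rot: [-0.017, 1.0, 0.001, -0.0]
ft_force: [0.8, 5.7, 1.6]
grip_width: 0.0138
grip_force: 20.0
```

Request:
move_arm:
  commands:
    - [[0,0.012,0,0,0,0],[0,0.012,-0.03,0,0,0],[0,0.012,-0.06,0,0,0],[0,0.012,-0.09,0,0,0],[0,0.012,-0.12,0,0,0],[0,0.012,-0.15,0,0,0],[0,0.012,-0.18,0,0,0],[0,0.012,-0.21,0,0,0],[0,0.012,-0.21,0,0,0],[0,0.012,-0.21,0,0,0]]

```text
time: 6.2
position: [0.5675, -0.0097, 0.2565]
tool_rot: [-0.017, 1.0, 0.0, -0.0]
ft_force: [2.9, 4.3, -10.4]
grip_width: 0.0136
grip_force: 20.0
```

Request:
move_arm:
  commands:
    - [[0,0.005,-0.025,0,0,0],[0,0.005,-0.05,0,0,0],[0,0.005,-0.05,0,0,0],[0,0.005,-0.05,0,0,0]]

```text
time: 6.7
position: [0.5675, -0.0096, 0.2586]
tool_rot: [-0.017, 1.0, 0.0, -0.0]
ft_force: [2.6, 4.0, -10.4]
grip_width: 0.014
grip_force: 20.0
```

```bash
python3 - <<'E'
from h import *
c,P=wmeas();cv2.imwrite("pics/w2.png",c["pixels"]);np.savez("w2.npz",**c)
z=P[...,2];d=np.hypot(P[...,0]-.5675,P[...,1]+.0099)
for a,b in((.012,.03),(.035,.037)):
    m=(d>a)&(d<b)&(P[...,0]>.5)&(z>.05);print(a,np.histogram(z[m],bins=np.arange(.05,.115,.003)))
E
```

```text
6.75 [ 0.5675 -0.0096  0.2586] [ 3.13  4.79 -9.99]
grn [106.3 215.3] 1185 [ 0.5562 -0.1133  0.0716] [ 562.4 -121.9] [28.6 45.1] 41.78
bartop [259.8 244.3] 2559 [ 0.5533 -0.0105  0.1056] [555.9 -10.7] [26.4 28.6] 50.7
bartop [260.1 298.8] 310 [ 0.5872 -0.0092  0.1069] [587.4  -9.1] [10.7 13.6] 0.85
button [105.5 216. ] 1079 [ 0.5564 -0.1135  0.0725] [ 557.4 -114.8] [26.4 27.2] 5.6
dial [256. 217.] 10611 [ 0.551  -0.0129  0.0728] [545.9 -10.9] [ 66.5 111.3] 1.9
dial [120.  204.1] 1262 [ 0.5514 -0.1066  0.0619] [ 556.1 -113. ] [41.2 38.7] 38.16
dial [252.  298.1] 85 [ 0.5874 -0.0137  0.1062] [599.  -14.6] [ 5.2 49.2] 88.55
dial [267.9 298.3] 87 [ 0.5869 -0.0048  0.1065] [598.5  -3.2] [48.5  5.7] 5.56
0.012 (array([   0,   83,   51,    0,    0,    0,    3, 1257,  976,   92,  101,
        109,  119,  121,  128,  146,  147,  158,  757,  544,  117]), array([0.05 , 0.053, 0.056, 0.059, 0.062, 0.065, 0.068, 0.071, 0.074,
       0.077, 0.08 , 0.083, 0.086, 0.089, 0.092, 0.095, 0.098, 0.101,
       0.104, 0.107, 0.11 , 0.113]))
0.035 (array([  1, 545,   8,   0,   0,   0,   0,   0,   0,   0,   0,   0,   0,
         0,   0,   0,   0,   0,   0,   0,   0]), array([0.05 , 0.053, 0.056, 0.059, 0.062, 0.065, 0.068, 0.071, 0.074,
       0.077, 0.08 , 0.083, 0.086, 0.089, 0.092, 0.095, 0.098, 0.101,
       0.104, 0.107, 0.11 , 0.113]))
```

View pics/w2.png

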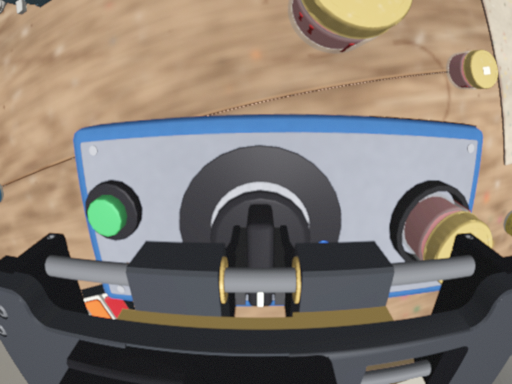

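The skirt has lifted about 9 mm with no slip. Now I turn clockwise to just short of the red hole window.

Request:
move_arm:
  commands:
    - [[-0.007,0.01,0,0,0,0.06],[-0.007,0.01,0,0,0,0.18],[-0.007,0.01,0,0,0,0.3],[-0.007,0.01,0,0,0,0.42],[-0.007,0.01,0,0,0,0.54],[-0.007,0.01,0,0,0,0.66],[-0.007,0.01,0,0,0,0.78],[-0.007,0.01,0,0,0,0.88],[-0.007,0.01,0,0,0,0.95],[-0.007,0.01,0,0,0,0.99],[-0.007,0.01,0,0,0,1.0],[-0.007,0.01,0,0,0,1.0]]

```text
time: 8.25
position: [0.568, -0.0086, 0.2587]
tool_rot: [0.465, 0.885, 0.001, -0.0]
ft_force: [4.3, 7.0, -10.6]
grip_width: 0.0137
grip_force: 20.0
```

```bash
cat >> h.py <<'E'
def st():
    o=get_obs();y=R.from_quat(o["tool_rot"]).as_matrix()[:,1]
    print(o["time"],o["position"].round(4),"mixer pointer by tool",round(np.arctan2(y[1],y[0])-np.pi/2-.048,4),"F",o["ft_force"].round(1),"M",o["moment"].round(2),o["grip_force"],o["grip_width"])
E
python3 -c "
from h import *
st();wmeas();st()"
```

```text
8.25 [ 0.568  -0.0086  0.2587] mixer pointer by tool -1.0147 F [  4.3   7.  -10.6] M [ 1.19 -0.63  0.01] 19.99844725476578 0.013653884185753829
8.3 [ 0.568  -0.0086  0.2587] [  3.52   7.9  -10.87]
yel [328.2 220.9] 239 [0.6029 0.0213 0.0558] [603.1  21.1] [12.5 12.8] 82.56
blu [316.  187.5] 288 [0.5813 0.0351 0.0558] [581.7  35. ] [12.4 12.6] 19.32
bartop [259.8 244.3] 2571 [0.5596 0.0019 0.1057] [560.7  -0.8] [29.5 26.7] 83.31
bartop [260.2 298.7] 306 [ 0.579  -0.0259  0.1069] [579.2 -26.5] [13.6 10.5] 36.06
dial [256.7 209.4] 12228 [0.5542 0.0061 0.0706] [555.5   7.8] [111.2  66.8] 34.69
dial [252. 298.] 81 [ 0.5752 -0.0285  0.1062] [580.4 -38.4] [ 5.2 48.3] 31.24
dial [267.8 298.1] 94 [ 0.5823 -0.0233  0.1066] [589.8 -32. ] [ 5.7 48.7] 38.25
8.3 [ 0.568  -0.0086  0.2587] mixer pointer by tool -1.0147 F [  3.5   7.9 -10.9] M [ 1.26 -0.69  0.  ] 19.998577623046003 0.013932722120533505
```

Request:
move_arm:
  commands:
    - [[0.005,0.01,0.03,0,0,0],[0.005,0.01,0.06,0,0,0],[0.005,0.01,0.09,0,0,0],[0.005,0.01,0.11,0,0,0],[0.005,0.01,0.13,0,0,0],[0.005,0.01,0.13,0,0,0],[0.005,0.01,0.13,0,0,0]]

```text
time: 9.18
position: [0.568, -0.0084, 0.2551]
tool_rot: [0.465, 0.886, 0.001, -0.0]
ft_force: [0.4, 7.2, 0.2]
grip_width: 0.0138
grip_force: 20.0
```

```bash
python3 -c "
from h import *
st()"
```

```text
9.175 [ 0.568  -0.0084  0.2551] mixer pointer by tool -1.0142 F [0.4 7.2 0.2] M [ 0.99 -0.21 -0.06] 19.999848151928745 0.013838493775960976
```

The pin is resting on the plate at z .2551, which is 5.5 mm. Now I feel for the hole with a gentler grip and small turns.

Request:
move_arm:
  commands:
    - [[0.008,0.006,0,0,0,0.02],[0.008,0.006,0,0,0,0.04],[0.008,0.006,0,0,0,0.06],[0.008,0.006,0,0,0,0.06]]
  squeeze: 12

```text
time: 9.68
position: [0.568, -0.0082, 0.2549]
tool_rot: [0.491, 0.871, 0.0, -0.0]
ft_force: [1.4, 5.8, -2.5]
grip_width: 0.0141
grip_force: 12.0
```

```bash
python3 -c "
from h import *
st()"
```

```text
9.675 [ 0.568  -0.0082  0.2549] mixer pointer by tool -1.0738 F [ 1.4  5.8 -2.5] M [ 0.85 -0.21  0.08] 11.99976189789595 0.014115248262479807
```

Request:
move_arm:
  commands:
    - [[0,0,0,0,0,0.02],[0,0,0,0,0,0.04],[0,0,0,0,0,0.05],[0,0,0,0,0,0.05]]

```text
time: 10.18
position: [0.5681, -0.0083, 0.254]
tool_rot: [0.513, 0.859, 0.0, -0.0]
ft_force: [3.2, 5.5, -7.7]
grip_width: 0.0143
grip_force: 12.0
```

```bash
python3 -c "
from h import *
st()"
```

```text
10.175 [ 0.5681 -0.0083  0.254 ] mixer pointer by tool -1.1247 F [ 3.2  5.5 -7.7] M [ 0.8  -0.41 -0.08] 11.999217655247776 0.014300235646917214
```

Fz is now -7.7 N and z has dropped 1 mm, so the pin has lost the plate and is over the hole. I lower it in.

Request:
move_arm:
  commands:
    - [[0,0,0.02,0,0,0],[0,0,0.04,0,0,0],[0,0,0.06,0,0,0],[0,0,0.06,0,0,0]]

```text
time: 10.68
position: [0.5681, -0.0083, 0.2517]
tool_rot: [0.513, 0.858, 0.0, -0.0]
ft_force: [2.0, 5.7, -7.3]
grip_width: 0.014
grip_force: 12.0
```

```bash
python3 -c "
from h import *
st()"
```

```text
10.675 [ 0.5681 -0.0083  0.2517] mixer pointer by tool -1.1251 F [ 2.   5.7 -7.3] M [ 0.8  -0.41 -0.1 ] 11.999419134808704 0.01397144309590168
```

Request:
move_arm:
  commands:
    - [[0,0,0.02,0,0,0],[0,0,0.04,0,0,0],[0,0,0.05,0,0,0],[0,0,0.05,0,0,0]]

```text
time: 11.18
position: [0.5681, -0.0083, 0.25]
tool_rot: [0.513, 0.858, 0.0, -0.0]
ft_force: [1.8, 4.8, -3.8]
grip_width: 0.0136
grip_force: 12.0
```

```bash
python3 -c "
from h import *
st()"
```

```text
11.175 [ 0.5681 -0.0083  0.25  ] mixer pointer by tool -1.1252 F [ 1.8  4.8 -3.8] M [ 0.8  -0.26 -0.2 ] 11.999647468328476 0.013628254650535845
```

Nearly home. I open the fingers so the spring seats it, then lift clear and check.

Request:
move_arm:
  commands:
    - [[0,0,0,0,0,0],[0,0,0,0,0,0],[0,0,0,0,0,0],[0,0,0,0,0,0],[0,0,0,0,0,0],[0,0,0,0,0,0]]
  claw: 0

```text
time: 11.92
position: [0.568, -0.0086, 0.2504]
tool_rot: [0.512, 0.859, -0.0, 0.0]
ft_force: [0.5, -0.9, 0.3]
grip_width: 0.0434
grip_force: 0.0
```

Request:
move_arm:
  commands:
    - [[0,0,-0.3,0,0,0],[0,0,-0.8,0,0,0],[0,0,-1.4,0,0,0],[0,0,-2.0,0,0,0],[0,0,-2.25,0,0,-0.15],[0,0,-2.25,0,0,-0.3],[0,0,-2.25,0,0,-0.45],[0,0,-2.25,0,0,-0.6],[0,0,-2.25,0,0,-0.75],[0,0,-2.25,0,0,-0.9],[0,0,-2.25,0,0,-1.05],[0,0,-2.25,0,0,-1.1]]

```text
time: 13.42
position: [0.568, -0.0085, 0.3412]
tool_rot: [-0.013, 1.0, -0.0, 0.0]
ft_force: [0.4, 0.9, -0.4]
grip_width: 0.0435
grip_force: 0.0
```

Request:
move_arm:
  commands:
    - [[0,0,0,0,0,0],[0,0,0,0,0,0],[0,0,0,0,0,0]]
  claw: 1

```text
time: 13.8
position: [0.568, -0.0085, 0.3405]
tool_rot: [-0.012, 1.0, -0.0, 0.0]
ft_force: [-0.3, -0.0, -0.3]
grip_width: 0.0211
grip_force: 0.0
```

```bash
python3 - <<'E'
from h import *
st();c,P=wmeas();cv2.imwrite("pics/w3.png",c["pixels"])
z=P[...,2];d=np.hypot(P[...,0]-.5677,P[...,1]+.0099)
m=(d>.012)&(d<.029)&(z>.055)&(z<.08);print("skirt z",np.median(z[m]),m.sum())
E
```

```text
13.8 [ 0.568  -0.0085  0.3405] mixer pointer by tool -0.0241 F [-0.3 -0.  -0.3] M [ 0.   -0.01 -0.03] 0.0 0.02111162182589835
13.85 [ 0.568  -0.0085  0.3405] [-0.15 -0.41  0.13]
red [213.2 208.7] 137 [ 0.5857 -0.0534  0.0558] [586.1 -53.6] [12.8 12.6] 38.18
yel [291.1 224.5] 58 [0.6004 0.0224 0.0555] [600.9  22.4] [13.4  8.3] 70.2
grn [145.4 183.3] 686 [ 0.5569 -0.1142  0.0718] [ 559.1 -117.4] [27.5 33.5] 35.79
grn [227.9 225.5] 36 [ 0.6014 -0.039   0.0591] [597.3 -34.4] [ 9.8 30.1] 60.44
blu [305.4 206.4] 138 [0.5812 0.0351 0.0557] [581.5  35.2] [12.8 12.7] 39.84
bartop [258.8 205.2] 1143 [ 0.5659 -0.0099  0.0972] [567.4 -10.1] [14.7 52.2] 26.5
button [145.2 183.4] 633 [ 0.5567 -0.1141  0.0726] [ 557.6 -115. ] [27.  26.3] 11.69
dial [255.6 193.3] 6647 [ 0.5667 -0.0128  0.0643] [574.9 -12.8] [110.7  95.7] 71.72
dial [154.6 176.5] 703 [ 0.5528 -0.1081  0.0623] [ 557.1 -114.4] [41.2 41.4] 26.58
skirt z 0.06507636388931066 1636
```

View pics/w3.png

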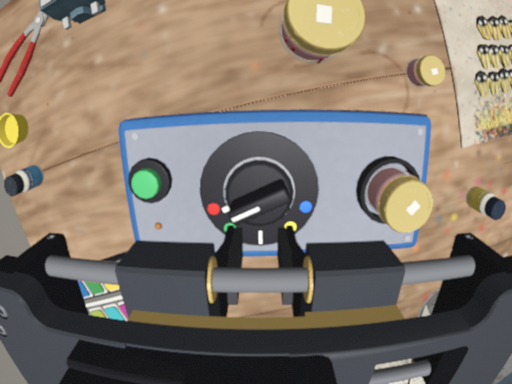

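The knob is home: bar top 0.097 m, skirt at its original height, pointer beside the red dot at (213,209). Now I move over the button at (145,183) and press.

Request:
move_arm:
  commands:
    - [[0.33,-1.3,0,0,0,0],[0.33,-2.66,0,0,0,0],[0.33,-2.66,0.5,0,0,0],[0.33,-2.66,1.0,0,0,0],[0.33,-2.66,1.4,0,0,0],[0.33,-2.66,1.7,0,0,0],[0.33,-2.66,1.85,0,0,0],[0.33,-2.66,1.9,0,0,0],[0.33,-2.66,1.9,0,0,0],[0.33,-2.66,1.9,0,0,0]]
  claw: 1

```text
time: 15.1
position: [0.5576, -0.1152, 0.2648]
tool_rot: [-0.012, 1.0, -0.0, 0.0]
ft_force: [0.2, 0.4, -0.0]
grip_width: 0.0002
grip_force: 0.0
```

```bash
python3 -c "
from h import *
st()"
```

```text
15.1 [ 0.5576 -0.1152  0.2648] mixer pointer by tool -0.0236 F [ 0.2  0.4 -0. ] M [ 0.03  0.03 -0.02] 0.0 0.00023469542933474724
```

Request:
move_arm:
  commands:
    - [[0,0,0.15,0,0,0],[0,0,0.25,0,0,0],[0,0,0.33,0,0,0],[0,0,0.38,0,0,0],[0,0,0.41,0,0,0],[0,0,0.43,0,0,0],[0,0,0.43,0,0,0],[0,0,0.43,0,0,0]]

```text
time: 16.1
position: [0.5573, -0.1152, 0.2489]
tool_rot: [-0.012, 1.0, -0.0, 0.0]
ft_force: [-2.6, 0.2, 13.4]
grip_width: 0.0006
grip_force: 6.7
```

Fz is 13 N at a depth where the button bottoms (5 N). I retract and verify.

Request:
move_arm:
  commands:
    - [[0,0,-0.2,0,0,0],[0,0,-0.6,0,0,0],[0,0,-1.2,0,0,0],[0,0,-2.0,0,0,0],[0,0,-2.6,0,0,0],[0,0,-2.6,0,0,0],[0,0,-2.6,0,0,0],[0,0,-2.6,0,0,0]]

```text
time: 17.1
position: [0.557, -0.1151, 0.3498]
tool_rot: [-0.012, 1.0, 0.001, -0.001]
ft_force: [0.2, -0.1, -0.4]
grip_width: 0.0007
grip_force: 0.0
```

```bash
python3 - <<'E'
from h import *
st();c=camera("top");P=pts(c);cv2.imwrite("pics/end.png",cv2.resize(c["pixels"][120:250,160:320],None,fx=4,fy=4))
c,P=wmeas()
E
```

```text
17.1 [ 0.557  -0.1151  0.3498] mixer pointer by tool -0.0238 F [ 0.2 -0.1 -0.4] M [0.02 0.05 0.01] 0.0 0.0006881680709004789
17.2 [ 0.5571 -0.1151  0.35  ] [-1.33  0.19  0.84]
red [319.9 218.4] 126 [ 0.5856 -0.0536  0.0558] [585.9 -53.4] [12.9 12.3] 47.46
yel [384.2 233.1] 103 [0.6027 0.0214 0.0555] [603.2  21.8] [13.8 12.5] 49.86
grn [259.  196.5] 561 [ 0.5583 -0.1159  0.0721] [ 559.2 -115.3] [27.4 31. ] 88.47
grn [332.6 236.2] 103 [ 0.6056 -0.0379  0.056 ] [606.  -37.9] [12.5 12.6] 65.14
blu [399.2 215.8] 80 [0.5806 0.0334 0.0603] [575.4  24.8] [41.6 13.1] 59.18
bartop [374.7 216. ] 877 [ 0.5662 -0.0122  0.0969] [567.  -10.4] [14.6 52.4] 27.13
button [259.3 194.7] 682 [ 0.5564 -0.1157  0.0726] [ 557.2 -115.5] [26.6 26.7] 1.5
dial [360.3 195.4] 6562 [ 0.5581 -0.0155  0.0632] [565.5 -10.1] [111.  107.7] 77.28
dial [258.4 188.9] 597 [ 0.5539 -0.1166  0.0628] [ 556.8 -115.5] [40.7 41.8] 81.19
```

View pics/end.png

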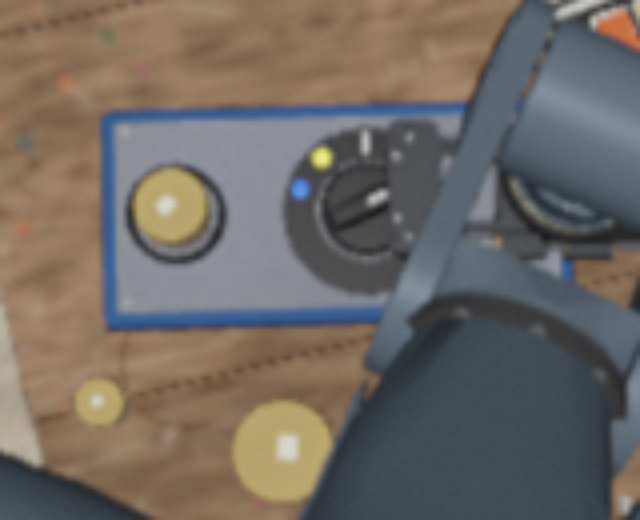

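The jar is still in its cup at (170,205), the knob is turned and home, the button is back up at 0.0726 m, and the arm is clear.

```bash
python3 -c "
from rig import *
print(hand_in())"
```

```text
the job is handed in; nothing more can be done
None
```

The selector knob is home in the hole at the red dot, and the start button was pressed to its stop and has sprung back. The jar is still in its cup and the arm is clear, so I handed the job in at about 17 s of the 51 s allowed; no verdict came back.

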